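# Feel for the heavy side of a tumbler drum and hold it at the bottom

### The arm

A 6-joint arm with a two-finger parallel gripper is mounted at the origin on a cart in front of the work surface, level with it; the furniture and walls round the work are solid. World frame = base frame: x ahead of the robot, y to its left, z up, the work surface at z = 0. Lengths are in m, angles in rad, forces in N, time in s.
With the tool pointing down it reaches from about 0.25 to 0.775 m from the base axis. Payload 4 kg.
Tool frame: the origin (TCP) lies between the finger pads; the fingertips stand 14 mm ahead of it and the grasp point (between the pads) lies 5 mm behind it; z points along the fingers, y is the direction in which the jaws open and shut (so a half turn about z gives the same grasp; the last joint's range is limited). The gripper opens to 85 mm and grips with 20 to 120 N. Pads are 22 mm wide; open, the fingers measure 114 mm over their backs; the gripper's body (76 mm by 85 mm) begins 54 mm behind the grasp point. The pads swing forward as they close: fully open they stand 13 mm farther back than shut.
Start: joints at [1.094, 0.087, 1.371, -0, 1.684, -0.103], TCP at [0.201, 0.512, 0.208] pointing down, gripper open.
Joint ranges: [-3.1, 3.1], [-0.76, 2.03], [0.27, 2.55], [-1.08, 4.22], [0.17, 2.65], [-2.57, 2.57]. Speed limits (rad/s): [2.79, 2.79, 3.14, 3.14, 3.14, 3.14].

### API

Orientations are given as a unit quaternion [x, y, z, w].
In Python, from plant import manip, viewer, order, nets gives the robot as it stands.
- The arm moves only by the tool arm_command, never from a script. Its argument "plan" is a list of rows, each a list of 5 numbers: the shift along the tool's x, y, z in cm, then the turn about the tool's z in rad, then the closure, from -1 (fully open) to 1 (shut), so that 0 is half open. In form: [[dx, dy, dz, turn, jaw], ...]. A call has 1 to 8 rows; each row is the pose to reach, as a shift and turn from the pose commanded when the call began, along the tool's axes at that moment; what a row does not reach only later rows make up. A row lasts 1/8 s, in which the tool goes at most 62.5 mm and 10.7 degrees, less where a joint would pass 70% of its speed; a pose out of reach is approached as far as the arm can. A call with a gripper value outside its range is refused whole. The fingers move at their own pace and stop on an object; "force" is the grip in N (left out, the last holds). Time passes only in rows, so rows that repeat a pose let the fingers close. It gives the time, the measured TCP pose, the force and the opening at its end, in the units of the state.
- manip.read_state(): the state, without advancing time (a new reading comes with each control period).
- viewer.get_image(name): name is "scene" or "top"; returns a dict with "pixels" (420x560x3 uint8, red, green, blue), "depth" (420x560 float32, m along the optical axis (not along the pixel's ray), 0 where there is no reading), "vfov" (degrees; the focal length in pixels is half the picture's height over the tangent of half this angle, whatever the lens; pixels are square), "cx", "cy" (the principal point, pixels), "pose" (4x4, takes a point from camera to world coordinates). Camera axes: x right, y up, looking along -z (the intrinsics and any distortion apply to the point x, -y, -z); pixel columns grow to the right and rows downward; lengths in m; the calibration is good to about 2 mm. A picture is of the moment at which its call begins.
- order.close_job(): hands the job in, once; it reports no verdict.
Trained networks look in a picture, given as the dict that the camera call returned (one of the last four; its "shot" number tells which), for a name from the list of things; names that differ only in an ending like _2 or _b are one class to them, and where a whole thing is asked for, a point or a joint stands for the part that bears it (a point fixed in the world has none). Each returns a list of dicts, best first, with "conf" (0 to 1); they miss things now and then, are a little off and sometimes report something else, mostly with a low value. They report only what shows in the picture. A call takes as long as a camera call.
- nets.search_frame(label, picture): "extent" ([left, top, right, bottom] as shares, 0 to 1, of the picture: columns of its width, rows of its height, round what is visible of it).
The state is a dict: "time": time; "joint_pos": joint angles; "qd": joint speeds; "joint_torque": joint torques, N m; "eef_pos": TCP position; "tool_rot": TCP orientation; "contact_force": force on the tool from outside, world axes, zero at the start; "moment": the same for the moment, N m; "finger_gap": opening from 0.0 (shut) to 1.0 (fully open).
Only numpy, scipy, OpenCV 4.12 (cv2) and the standard library are available. Lean on these libraries where they do the work, as an engineer would, in place of code of your own. Each camera call takes 0.05 s, during which the arm holds its last target.

### The job

Two closed steel tumbler drums stand on the worktop, each with a heavy insert clamped out of sight somewhere round the inside of its wall. Take the crank handle of the drum that has the lemon beside it, crank it one full turn to feel which side is heavy, then bring the heavy side straight down to the bottom and finish still gripping the handle there, at rest, so that I can fit a counterweight on top. Leave the other drum, the lemon and the garlic as they are.

Things in the scene. Friction and masses are not known exactly. Their poses are not given: they have to be found in the camera images.
- stand_a: The left tumbler: fixed wooden base 170 x 150 mm with two dark steel uprights that carry a closed steel drum (148 mm across, 100 mm long) on a level shaft 135 mm above the worktop. Origin: centre of the underside, on the worktop. Its x axis points away from the crank, along the shaft; z is up. The top of the drum is 209 mm above the worktop.
- axis_a (a point): Point on the shaft's axis of the left tumbler, 135 mm above the worktop and 140 mm in front of the stand's centre: the centre of the circle (radius 55 mm, upright, square to the shaft) on which the middle of the crank handle travels. Axes as the stand's, fixed.
- grip_a: Crank handle of the left tumbler: pale wooden sleeve, 22 mm diameter, 74 mm long, parallel to the shaft; it spins freely on its pin, so a gripper that takes it from above can keep pointing down while it cranks. Origin: the sleeve's centre, 140 mm in front of the stand's centre. Along the shaft, nothing else lies within 45 mm of that centre. It starts anywhere on its circle.
- drum_a (a joint): Turn of the left drum with its crank: 0 with the handle at the top, growing right-handed about the stand's x axis, no stops. The stiff bearing (0.32 N m, 5.8 N at the handle) keeps it where it is left. The unseen insert adds or takes off 0.20 to 0.28 N m at most (3.6 to 5.1 N): hardest to crank with the heavy side level and rising. Else balanced; the heavy side's angle to the handle varies.
- stand_b: The right tumbler: fixed wooden base 170 x 150 mm with two dark steel uprights that carry a closed steel drum (148 mm across, 100 mm long) on a level shaft 135 mm above the worktop. Origin: centre of the underside, on the worktop. Its x axis points away from the crank, along the shaft; z is up. The top of the drum is 209 mm above the worktop.
- axis_b (a point): Point on the shaft's axis of the right tumbler, 135 mm above the worktop and 140 mm in front of the stand's centre: the centre of the circle (radius 55 mm, upright, square to the shaft) on which the middle of the crank handle travels. Axes as the stand's, fixed.
- grip_b: Crank handle of the right tumbler: pale wooden sleeve, 22 mm diameter, 74 mm long, parallel to the shaft; it spins freely on its pin, so a gripper that takes it from above can keep pointing down while it cranks. Origin: the sleeve's centre, 140 mm in front of the stand's centre. Along the shaft, nothing else lies within 45 mm of that centre. It starts anywhere on its circle.
- drum_b (a joint): Turn of the right drum with its crank: 0 with the handle at the top, growing right-handed about the stand's x axis, no stops. The stiff bearing (0.32 N m, 5.8 N at the handle) keeps it where it is left. The unseen insert adds or takes off 0.20 to 0.28 N m at most (3.6 to 5.1 N): hardest to crank with the heavy side level and rising. Else balanced; the heavy side's angle to the handle varies.
- lemon_mid (a point): Yellow lemon, 67 x 54 x 54 mm, lying on the worktop just beside one of the two tumblers (about 140 mm from its stand's centre, on its outer side): this is the tumbler to work. The point is the lemon's centre.
- garlic_mid (a point): Bulb of garlic, 48 x 50 x 51 mm, just beside the other tumbler, which is to be left alone. The point is its centre.

How it is judged:
On the way, in this order (a step that is already met when the one before it is completed fails the run):
1. held by the fingers, the handle of the drum beside the lemon has been carried to the far side of its circle (over 85 mm from its start; the circle is 110 mm across) (((horizontal distance between lemon_mid and stand_a below 0.19 m and distance of grip_a from where it was at the start of the episode above 0.085 m and contact force between the fingers and grip_a above 0.5 N) or (horizontal distance between lemon_mid and stand_b below 0.19 m and distance of grip_b from where it was at the start of the episode above 0.085 m and contact force between the fingers and grip_b above 0.5 N))).
2. still held by the fingers, that handle has then come round to where it started (within 30 mm) (((horizontal distance between lemon_mid and stand_a below 0.19 m and distance of grip_a from where it was at the start of the episode below 0.03 m and contact force between the fingers and grip_a above 0.5 N) or (horizontal distance between lemon_mid and stand_b below 0.19 m and distance of grip_b from where it was at the start of the episode below 0.03 m and contact force between the fingers and grip_b above 0.5 N))).
At the end, for the whole second after the job is handed in: The heavy side of the drum beside the lemon is at the bottom, within 20 degrees of straight down; the fingers grip that drum's crank handle (more than 1 N) and it is at rest (under 20 mm/s). The other drum's handle is within 20 mm of where it was, the lemon and the garlic within 40 mm (((horizontal distance between lemon_mid and stand_a below 0.19 m and angle between insert_a's own z axis and vertical below 0.35 rad and contact force between the fingers and grip_a above 1 N and linear speed of grip_a below 0.02 m/s and distance of grip_b from where it was at the start of the episode below 0.02 m and distance of each of lemon_mid, garlic_mid from where it was at the start of the episode below 0.04 m) or (horizontal distance between lemon_mid and stand_b below 0.19 m and angle between insert_b's own z axis and vertical below 0.35 rad and contact force between the fingers and grip_b above 1 N and linear speed of grip_b below 0.02 m/s and distance of grip_a from where it was at the start of the episode below 0.02 m and distance of each of lemon_mid, garlic_mid from where it was at the start of the episode below 0.04 m))); the arm keeps its last pose, push and grip.
It fails at once if the drum without the lemon is turned (its handle moved more than 20 mm) ((horizontal distance between lemon_mid and stand_a below 0.19 m and distance of grip_b from where it was at the start of the episode above 0.02 m) or (horizontal distance between lemon_mid and stand_b below 0.19 m and distance of grip_a from where it was at the start of the episode above 0.02 m)).
It fails at once if the lemon or the garlic is knocked away (more than 40 mm) (distance of any of lemon_mid, garlic_mid from where it was at the start of the episode above 0.04 m).
It also fails if it takes over 70 s, if anything falls off the work surface, if the arm or the gripper's body presses on something with over 40 N, if the wrist force passes 120 N, or if a joint passes its speed limit or range.

## Working session

There is one attempt and no reset: what is moved stays moved. The work goes in short steps, Python scripts to look and compute and a tool call to move; the robot and the scene stay as the last step left them, time stands still between calls to the robot, and variables do not carry over. Pictures are saved under pics/ and viewed, and the job is handed in when it is done.

Besides the shell and the picture viewer there is one more tool, called after ">>>" as name(argument=value, ...) on one line, values as JSON. arm_command: Moves the arm, as the interface text tells. Its arguments: {"type":"object","properties":{"plan":{"type":"array"},"force":{"type":"number"}},"required":["plan"]}

```bash
mkdir -p pics
cat > h.py <<'E'
import numpy as np, cv2
from plant import manip, viewer, order, nets
def save(im,n): cv2.imwrite('pics/'+n, im['pixels'][:,:,::-1])
def world(im,u,v,d=None):
    H=im['pixels'].shape[0]; f=H/2/np.tan(np.radians(im['vfov'])/2)
    if d is None: d=im['depth'][int(round(v)),int(round(u))]
    p=np.array([(u-im['cx'])/f*d, -(v-im['cy'])/f*d, -d,1])
    return (im['pose']@p)[:3]
def cloud(im):
    H,W=im['depth'].shape; f=H/2/np.tan(np.radians(im['vfov'])/2)
    v,u=np.mgrid[:H,:W]; d=im['depth']
    P=np.stack([(u-im['cx'])/f*d, -(v-im['cy'])/f*d, -d],-1)
    return P@im['pose'][:3,:3].T+im['pose'][:3,3]
E
python3 - <<'E'
from h import *
s=manip.read_state(); print(s)
for n in ['scene','top']:
    im=viewer.get_image(n); save(im,n+'0.png'); np.savez('/tmp/'+n+'0.npz',**{k:v for k,v in im.items()})
    print(n,{k:v for k,v in im.items() if k not in('pixels','depth')})
    for l in ['stand_a','grip_a','drum_a','lemon_mid','garlic_mid']:
        for r in nets.search_frame(l,im)[:4]:
            e=np.array(r['extent'])*[560,420,560,420]
            u,v=(e[0]+e[2])/2,(e[1]+e[3])/2
            print(l,round(r['conf'],2),e.round(),world(im,u,v).round(3))
E
```

```text
{'time': 0.0, 'joint_pos': array([ 1.09394166e+00,  8.80130084e-02,  1.37227627e+00, -3.97700302e-05,
        1.68360998e+00, -1.03104104e-01]), 'qd': array([-0.00102142, -0.00037218,  0.00018493, -0.00158194,  0.00129909,
        0.00113858]), 'joint_torque': array([ 3.21739135e-04, -3.51873207e+01, -3.13271749e+01, -2.10241733e-04,
        1.08771058e-02, -8.22539903e-07]), 'eef_pos': array([0.20057256, 0.51152546, 0.20709632]), 'tool_rot': array([ 1.85791544e-01,  9.82588506e-01, -1.11080227e-03, -3.10830501e-04]), 'contact_force': array([-0.77302908, -0.42342638,  0.42112948]), 'moment': array([0.01711723, 0.01116536, 0.01456742]), 'finger_gap': 1.0004085541034156}
scene {'vfov': 48.07206359162145, 'cx': 280.4841831512195, 'cy': 208.31062377607523, 'pose': array([[ 0.88038513,  0.36131998, -0.30719682,  0.16799352],
       [-0.47423864,  0.66463621, -0.57737026, -0.72985718],
       [-0.00444129,  0.6539928 ,  0.75648774,  1.07428248],
       [ 0.        ,  0.        ,  0.        ,  1.        ]]), 'shot': 1}
stand_a 0.96 [208. 119. 301. 199.] [0.566 0.174 0.151]
stand_a 0.75 [289
[... 515 characters left out ...]
79e-01, -2.14275096e-02, -1.28920703e-02,
         2.49688403e-04],
       [-1.66606835e-02,  1.86246373e-01,  9.82361802e-01,
         1.28693020e+00],
       [ 0.00000000e+00,  0.00000000e+00,  0.00000000e+00,
         1.00000000e+00]]), 'shot': 2}
stand_a 0.86 [325. 167. 386. 258.] [ 0.58  -0.192  0.128]
stand_a 0.63 [169. 174. 235. 267.] [0.564 0.226 0.139]
stand_a 0.15 [152. 195. 168. 204.] [0.649 0.374 0.038]
grip_a 0.83 [370. 228. 383. 258.] [ 0.486 -0.231  0.196]
grip_a 0.72 [201. 240. 218. 269.] [0.47  0.203 0.153]
drum_a 0.87 [172. 178. 226. 267.] [0.557 0.231 0.149]
drum_a 0.86 [330. 169. 387. 257.] [ 0.572 -0.198  0.153]
lemon_mid 0.74 [386. 179. 402. 197.] [ 0.668 -0.325  0.046]
```

```bash
python3 -c "
import cv2
a=cv2.imread('pics/scene0.png');cv2.imwrite('pics/s0z.png',cv2.resize(a[90:350,150:470],None,fx=2.4,fy=2.3))
a=cv2.imread('pics/top0.png');cv2.imwrite('pics/t0z.png',cv2.resize(a[120:320,130:430],None,fx=2.6,fy=2.6))"
```

```text
(no output)
```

View pics/s0z.png

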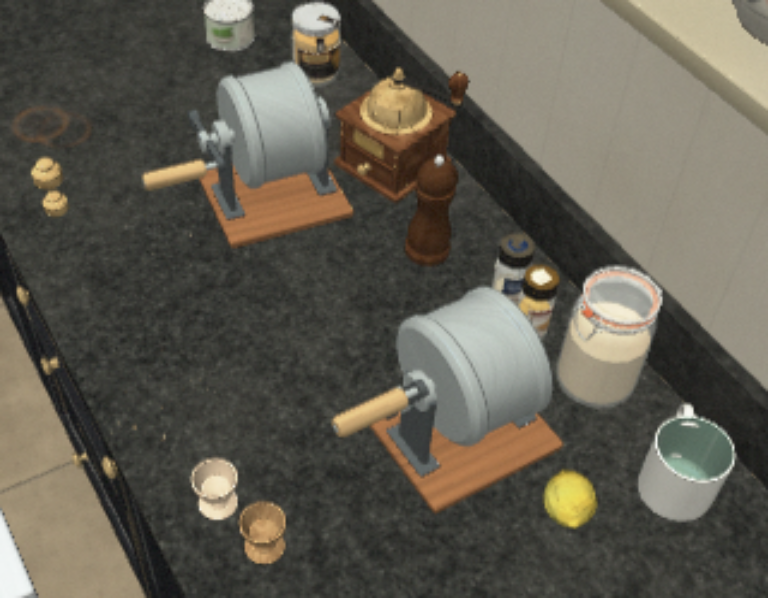

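View pics/t0z.png

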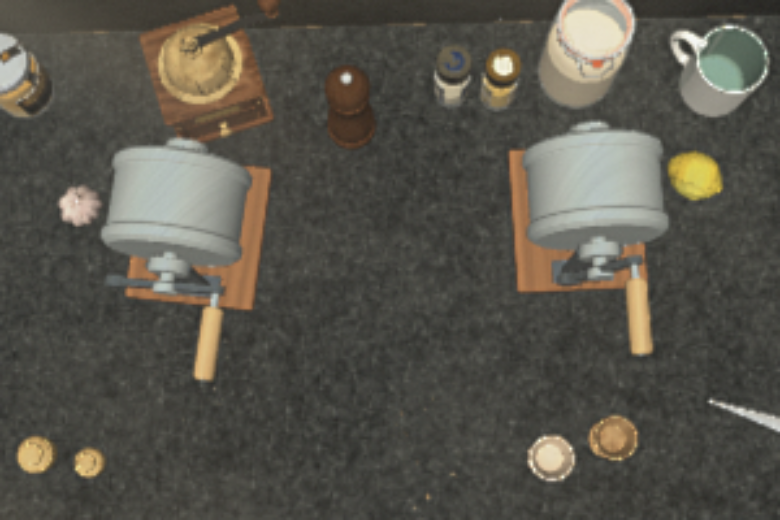

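The picture shows the lemon beside the right drum (lemon at about pixel (394,188) in the top view) and the garlic beside the left one. So I work stand_b, whose handle is at about (376,243) in the top view. Next I measure the shaft and the handle.

Run:
```python
from h import *
from scipy.optimize import least_squares
A=[dict(np.load('/tmp/%s0.npz'%n)) for n in('scene','top')]
C=[cloud(a) for a in A]
sl=[];dr=[]
for a,c in zip(A,C):
    hsv=cv2.cvtColor(a['pixels'],cv2.COLOR_RGB2HSV)
    ok=(a['depth']>0)
    box=ok&(c[...,0]>.40)&(c[...,0]<.53)&(c[...,1]<-.15)&(c[...,1]>-.31)&(c[...,2]>.1)
    m=box&(hsv[...,1]>70)&(hsv[...,0]<30)
    m=cv2.erode(m.astype(np.uint8),np.ones((2,2)))>0
    P=c[m]; sl.append(P); print('sleeve',len(P),P.min(0).round(3),P.max(0).round(3),P.mean(0).round(3))
    m=ok&(c[...,0]>.52)&(c[...,0]<.70)&(c[...,1]<-.1)&(c[...,1]>-.32)&(c[...,2]>.10)&(c[...,2]<.23)&(hsv[...,1]<60)
    m=cv2.erode(m.astype(np.uint8),np.ones((3,3)))>0
    dr.append(c[m]); print('drum',m.sum(),c[m].min(0).round(3),c[m].max(0).round(3))
    m=ok&(c[...,2]>-.005)&(c[...,2]<.035)&(c[...,0]>.45)&(c[...,0]<.75)&(c[...,1]<-.07)&(c[...,1]>-.33)&(hsv[...,1]>70)&(hsv[...,0]<20)
    P=c[m];print('base',len(P),cv2.minAreaRect((P[:,:2]*1000).astype(np.float32)), np.median(P[:,2]))
    m=ok&(c[...,2]<.07)&(c[...,2]>.01)&(hsv[...,0]>20)&(hsv[...,0]<35)&(hsv[...,1]>120)&(c[...,1]<-.27)&(c[...,0]>.58)
    print('lemon',c[m].mean(0))
def cyl(P,r,z0,x0,fixz):
    def f(p): # y0,z0,yaw at x ref
        d=np.array([np.cos(p[1]),np.sin(p[1]),0]); o=np.array([x0,p[0],z0 if fixz else p[2]])
        return np.linalg.norm(np.cross(P-o,d),axis=1)-r
    s=least_squares(f,[-.22,0.0,z0],loss='soft_l1',f_scale=.003)
    return s.x, np.median(np.abs(f(s.x)))
for i in (0,1): print('sleevefit',cyl(sl[i],.011,.18,.47,False))
print('sleevefit',cyl(np.vstack(sl),.011,.18,.47,False))
for D in (dr[0],dr[1],np.vstack(dr)):
    print('drumfit',cyl(D,.074,.135,.47,True),cyl(D,.074,.135,.47,False))
```

```text
sleeve 244 [ 0.454 -0.247  0.178] [ 0.525 -0.229  0.2  ] [ 0.489 -0.24   0.191]
drum 2730 [ 0.533 -0.281  0.106] [ 0.673 -0.145  0.212]
base 1477 ((619.7345581054688, -197.09925842285156), (206.2809295654297, 172.266845703125), 1.7428944110870361) 0.017146581300610197
lemon [ 0.66560825 -0.34786264  0.04271405]
sleeve 205 [ 0.455 -0.241  0.185] [ 0.525 -0.22   0.2  ] [ 0.489 -0.23   0.192]
drum 2165 [ 0.533 -0.266  0.111] [ 0.697 -0.13   0.214]
base 705 ((582.4552612304688, -192.72219848632812), (273.65899658203125, 136.44683837890625), 49.38192367553711) 0.01681781576397401
lemon [ 0.67047695 -0.33345775  0.04361368]
sleevefit (array([-0.23439738,  0.01423026,  0.18365498]), np.float64(0.001044216820125835))
sleevefit (array([-0.2311264 ,  0.02523206,  0.18309348]), np.float64(0.0011138171115794987))
sleevefit (array([-0.23344743,  0.01908861,  0.18370965]), np.float64(0.0013230478106802078))
drumfit (array([-0.18038021, -0.11672418,  0.135     ]), np.float64(0.004465773281594303)) (array([-0.19000838, -0.079683  ,  0.12995876]), np.float64(0.0029833042553547434))
drumfit (array([-0.25777616,  0.28951274,  0.135     ]), np.float64(0.005648350883044842)) (array([-0.22580424,  0.13813008,  0.12944347]), np.float64(0.0026039129012517537))
drumfit (array([-0.19375682, -0.04610307,  0.135     ]), np.float64(0.00450875063246578)) (array([-0.19970395, -0.0205403 ,  0.12968471]), np.float64(0.002553542340463663))
```

```bash
cat >> h.py <<'E'
from scipy.spatial.transform import Rotation as R
def shift(cmd,rot,target): # world -> tool cm
    return (R.from_quat(rot).inv().apply(np.array(target)-np.array(cmd))*100)
E
python3 - <<'E'
from h import *
s=manip.read_state(); Rm=R.from_quat(s['tool_rot']).as_matrix(); print(Rm.round(3), s['eef_pos'])
ty=Rm[:,1]; yaw=np.arctan2(ty[1],ty[0]); print('turn',-(np.pi/2+.02-yaw))
print(shift(s['eef_pos'],s['tool_rot'],[.486,-.233,.30]))
a=np.load('/tmp/top0.npz'); c=cloud(dict(a))
for u,v in [(342,291),(366,284),(345,300),(362,290)]: print(c[v,u])
E
```

```text
[[-0.931  0.365  0.   ]
 [ 0.365  0.931  0.   ]
 [-0.     0.    -1.   ]] [0.20083256 0.51205065 0.20837763]
turn -0.39381116714394837
[-53.7542877  -58.9451008   -9.17102429]
[ 0.36935861 -0.15786411  0.03799964]
[ 0.38788785 -0.22781616  0.03532175]
[ 0.34394806 -0.16553222  0.0357185 ]
[ 0.37118603 -0.21594818  0.03244134]
```

>>> arm_command(plan=[[-2,-2,-5,0,-1],[-6,-6.5,-9,-0.05,-1],[-10,-11,-9.2,-0.1,-1],[-14,-15.5,-9.2,-0.15,-1],[-18,-20,-9.2,-0.2,-1],[-22,-24.5,-9.2,-0.25,-1],[-26,-29,-9.2,-0.32,-1],[-30,-33.5,-9.2,-0.394,-1]])

```text
time: 1.6
eef_pos: [0.358, 0.0888, 0.3007]
tool_rot: [-0.011, 1.0, 0.0, 0.001]
contact_force: [0.9, 0.5, 0.2]
finger_gap: 0.998
```

Run:
```python
from h import *
s=manip.read_state(); print(s['time'],s['eef_pos'],R.from_quat(s['tool_rot']).as_matrix().round(3),s['joint_pos'].round(2),s['qd'].round(2))
R0=np.array([[-.931,.365,0],[.365,.931,0],[0,0,-1]])
cmd=np.array([.2008,.512,.2084])+R0@np.array([-.30,-.335,-.092]);print('cmd',cmd)
q=R.from_matrix(R.from_euler('z',.394).as_matrix()@R0).as_quat()
print(shift(cmd,q,[.486,-.233,.29]))
```

```text
1.6 [0.35804527 0.08879289 0.30070291] [[-1.    -0.023  0.002]
 [-0.023  1.     0.   ]
 [-0.002  0.    -1.   ]] [ 0.09 -0.32  1.55  0.    1.9  -1.5 ] [-1.3   0.04 -0.02  0.   -0.02 -1.88]
cmd [0.357825 0.090615 0.3004  ]
[-12.15586363 -32.61579323   1.04      ]
```

>>> arm_command(plan=[[-2.5,-5,0,0,-1],[-5,-10,0,0,-1],[-7,-15,0,0,-1],[-9,-20,0,0,-1],[-11,-25,0,0,-1],[-12.1,-29,0,0,-1],[-12.1,-32.5,1,0,-1],[-12.1,-32.5,1,0,-1]])

```text
time: 2.6
eef_pos: [0.4848, -0.2338, 0.2884]
tool_rot: [-0.008, 1.0, 0.001, -0.002]
contact_force: [-0.7, 0.3, -0.1]
finger_gap: 1.002
```

Run:
```python
from h import *
s=manip.read_state(); print(s['time'],s['eef_pos'],R.from_quat(s['tool_rot']).as_matrix().round(3),s['joint_pos'].round(2),s['qd'].round(2))
im=viewer.get_image('scene');save(im,'s1.png'); c=cloud(im)
cv2.imwrite('pics/s1z.png',cv2.resize(im['pixels'][180:340,240:440,::-1],None,fx=3.5,fy=3.5))
```

```text
2.6 [ 0.48479016 -0.23383723  0.28835679] [[-1.    -0.017 -0.003]
 [-0.017  1.     0.002]
 [ 0.003  0.002 -1.   ]] [-0.55  0.06  1.24 -0.    1.84 -2.14] [ 0.04 -0.04 -0.    0.03  0.02  0.01]
```

View pics/s1z.png

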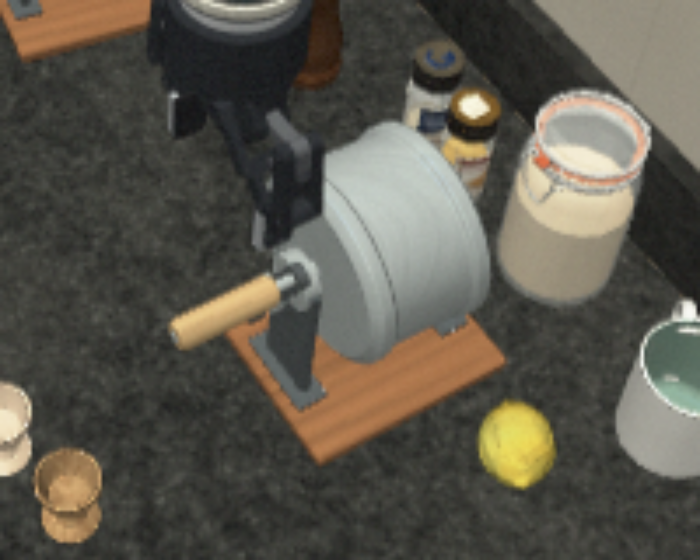

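The gripper is above the handle and clear of everything; the view shows the sleeve free below the fingers. I descend and grip.

>>> arm_command(plan=[[0,0,5,0,-1],[0,0,9,0,-1],[0,0,11.1,0,-1],[0,0,11.1,0,1],[0,0,11.1,0,1],[0,0,11.1,0,1],[0,0,11.1,0,1],[0,0,11.1,0,1]], force=50)

```text
time: 3.65
eef_pos: [0.4856, -0.232, 0.1799]
tool_rot: [-0.01, 1.0, -0.0, 0.0]
contact_force: [0.7, 0.2, -0.6]
finger_gap: 0.0
```

Run:
```python
from h import *
s=manip.read_state(); print(s['time'],s['eef_pos'],s['contact_force'],s['moment'],s['finger_gap'],s['joint_pos'].round(2))
im=viewer.get_image('scene');save(im,'s2.png')
cv2.imwrite('pics/s2z.png',cv2.resize(im['pixels'][180:340,240:440,::-1],None,fx=3.5,fy=3.5))
```

```text
3.65 [ 0.48556056 -0.23201039  0.1798556 ] [ 0.65254853  0.19581797 -0.61703064] [0.0415933  0.04398617 0.02621663] 0.0004264957049112201 [-0.55  0.07  1.45  0.    1.63 -2.14]
```

View pics/s2z.png

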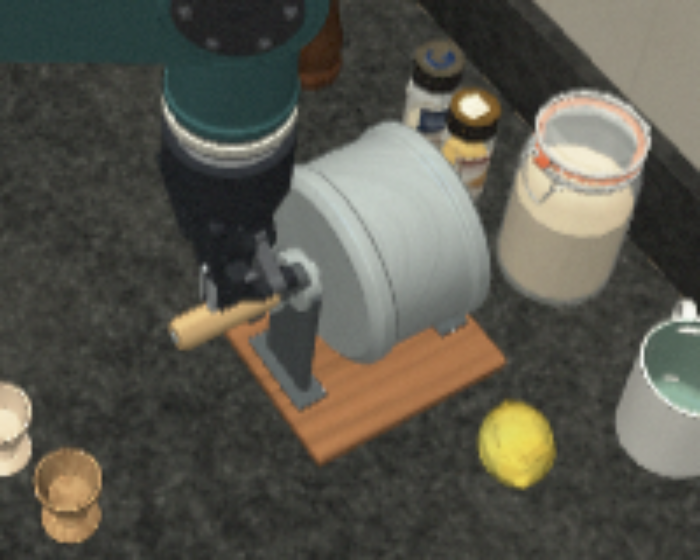

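Run:
```python
from h import *
from scipy.optimize import least_squares
for n in('scene','top'):
    a=viewer.get_image(n);save(a,n+'3.png');c=cloud(a)
    np.savez('/tmp/%s3.npz'%n,**a)
    hsv=cv2.cvtColor(a['pixels'],cv2.COLOR_RGB2HSV)
    m=(c[...,0]>.40)&(c[...,0]<.53)&(c[...,1]<-.13)&(c[...,1]>-.33)&(c[...,2]>.04)&(hsv[...,1]>70)&(hsv[...,0]<30)&(a['depth']>0)
    v,u=np.nonzero(m); P=c[m]; print(n,len(P),P.min(0).round(3),P.max(0).round(3),P.mean(0).round(3),u.mean(),v.mean())
    if n=='top': cv2.imwrite('pics/t3z.png',cv2.resize(a['pixels'][160:300,290:450,::-1],None,fx=4,fy=4))
    for r in nets.search_frame('grip_b',a)[:3]: print(r['conf'],np.array(r['extent'])*[560,420,560,420])
```

```text
scene 213 [ 0.452 -0.298  0.177] [ 0.525 -0.224  0.292] [ 0.478 -0.242  0.194] 301.1924882629108 271.2957746478873
0.58 [285.096 264.012 318.08  279.3  ]
top 70 [ 0.427 -0.241  0.184] [ 0.524 -0.147  0.561] [ 0.466 -0.225  0.222] 376.5857142857143 249.12857142857143
0.64 [202.776 238.896 215.6   269.01 ]
0.62 [373.8   247.002 381.696 255.108]
```

View pics/t3z.png

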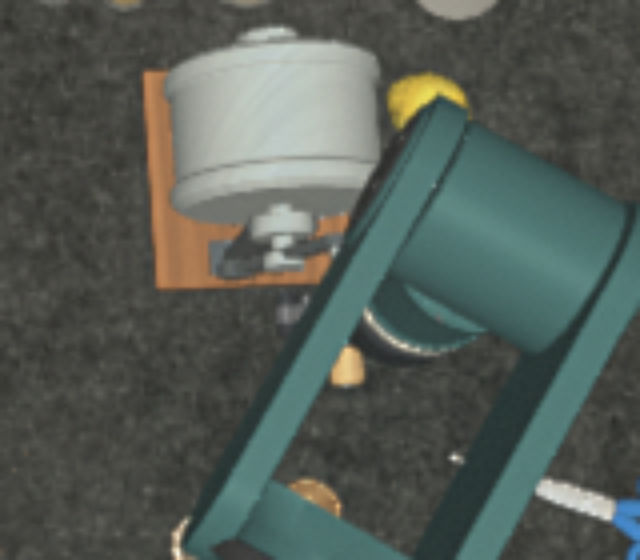

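Run:
```python
from h import *
s=manip.read_state(); print(s['time'],s['eef_pos'],s['contact_force'],s['finger_gap'])
for n,(x0,x1,y0,y1) in {'top':(290,450,160,300)}.items():
    a=dict(np.load('/tmp/%s3.npz'%n));c=cloud(a)
    for u,v in [(362,237),(363,236),(362,239),(360,238)]: print(u,v,c[v,u].round(3))
a=dict(np.load('/tmp/scene3.npz'));c=cloud(a)
cv2.imwrite('pics/s3z.png',cv2.resize(a['pixels'][230:290,270:350,::-1],None,fx=9,fy=9,interpolation=cv2.INTER_CUBIC))
m=(c[...,0]>.44)&(c[...,0]<.53)&(c[...,2]>.15)&(c[...,2]<.24)&(c[...,1]<-.15)&(c[...,1]>-.30)&(a['pixels'].max(-1)<90)
v,u=np.nonzero(m)
for z in np.arange(.15,.24,.01):
    P=c[m];k=(P[:,2]>z)&(P[:,2]<z+.01)
    if k.any():print(z.round(2),k.sum(),P[k].min(0).round(3),P[k].max(0).round(3))
```

```text
3.9 [ 0.48533867 -0.23186607  0.17923734] [ 0.04826018 -0.65889394  0.39906297] 0.0013612702982127175
362 237 [ 0.488 -0.178  0.293]
363 236 [ 0.49  -0.179  0.299]
362 239 [ 0.483 -0.177  0.295]
360 238 [ 0.485 -0.172  0.298]
0.17 1 [ 0.452 -0.234  0.178] [ 0.452 -0.234  0.178]
0.2 1 [ 0.474 -0.23   0.205] [ 0.474 -0.23   0.205]
0.21 11 [ 0.474 -0.248  0.211] [ 0.488 -0.234  0.219]
0.22 9 [ 0.474 -0.25   0.22 ] [ 0.481 -0.234  0.23 ]
0.23 9 [ 0.474 -0.25   0.23 ] [ 0.479 -0.233  0.239]
```

View pics/s3z.png

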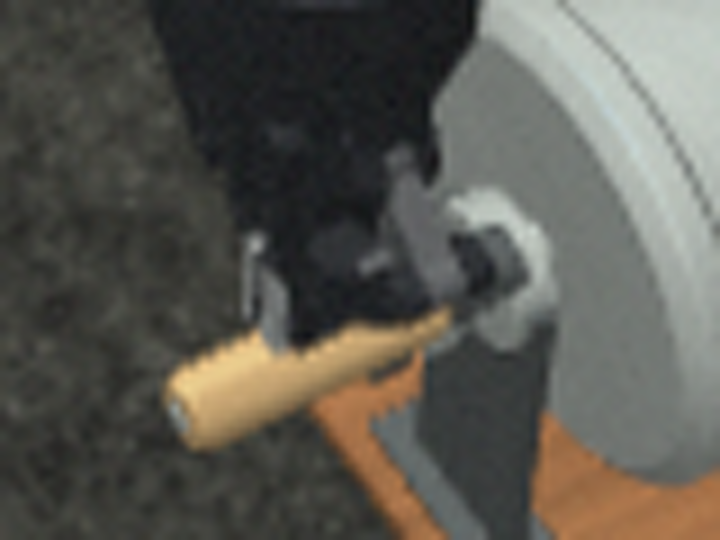

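Run:
```python
from h import *
a=dict(np.load('/tmp/scene3.npz'));c=cloud(a)
for u in (299,302,305,308,311,314,317):
    print(u,[(v,*(c[v,u]*1000).round().astype(int)) for v in range(250,278,2)])
```

```text
299 [(250, np.int64(468), np.int64(-245), np.int64(284)), (252, np.int64(469), np.int64(-245), np.int64(277)), (254, np.int64(469), np.int64(-246), np.int64(271)), (256, np.int64(473), np.int64(-238), np.int64(251)), (258, np.int64(472), np.int64(-241), np.int64(248)), (260, np.int64(473), np.int64(-239), np.int64(237)), (262, np.int64(475), np.int64(-237), np.int64(226)), (264, np.int64(474), np.int64(-239), np.int64(222)), (266, np.int64(473), np.int64(-240), np.int64(215)), (268, np.int64(478), np.int64(-233), np.int64(195)), (270, np.int64(476), np.int64(-237), np.int64(194)), (272, np.int64(473), np.int64(-242), np.int64(194)), (274, np.int64(473), np.int64(-243), np.int64(188)), (276, np.int64(472), np.int64(-244), np.int64(182))]
302 [(250, np.int64(470), np.int64(-254), np.int64(293)), (252, np.int64(472), np.int64(-252), np.int64(284)), (254, np.int64(472), np.int64(-252), np.int64(276)), (256, np.int64(472), np.int64(-252), np.int64(268)), (258, np.int64(474), np.int64(-250), np.int64(258)), (260, np.int64(474), np.int64(-249), np.int64(250)), (262, np.int64(478), np.int64(
[... 3414 characters left out ...]
np.int64(307)), (252, np.int64(490), np.int64(-279), np.int64(304)), (254, np.int64(488), np.int64(-283), np.int64(304)), (256, np.int64(487), np.int64(-285), np.int64(301)), (258, np.int64(486), np.int64(-287), np.int64(297)), (260, np.int64(484), np.int64(-290), np.int64(294)), (262, np.int64(482), np.int64(-293), np.int64(292)), (264, np.int64(480), np.int64(-296), np.int64(291)), (266, np.int64(520), np.int64(-242), np.int64(185)), (268, np.int64(539), np.int64(-217), np.int64(130)), (270, np.int64(562), np.int64(-186), np.int64(64)), (272, np.int64(561), np.int64(-188), np.int64(57)), (274, np.int64(561), np.int64(-188), np.int64(48)), (276, np.int64(561), np.int64(-189), np.int64(40))]
```

The gap reads 0 and the scene view shows the finger ends stopping around zoom (290,345), on top of the sleeve, so nothing is held. I lift clear to measure where the fingertips really are relative to the reported TCP.

>>> arm_command(plan=[[0,0,-5,0,1],[0,0,-10,0,1],[0,0,-10,0,1]])

```text
time: 4.28
eef_pos: [0.4871, -0.2329, 0.2852]
tool_rot: [-0.01, 1.0, -0.003, 0.005]
contact_force: [0.6, 1.1, -0.2]
finger_gap: 0.002
```

Run:
```python
from h import *
s=manip.read_state(); print(s['time'],s['eef_pos'],s['contact_force'],s['finger_gap'],s['joint_pos'])
a=viewer.get_image('scene');c=cloud(a);save(a,'s4.png');np.savez('/tmp/scene4.npz',**a)
cv2.imwrite('pics/s4z.png',cv2.resize(a['pixels'][200:290,260:360,::-1],None,fx=7,fy=6.5,interpolation=cv2.INTER_CUBIC))
m=(a['depth']>0)&(c[...,0]>.44)&(c[...,0]<.53)&(c[...,2]>.20)&(c[...,2]<.42)&(c[...,1]<-.15)&(c[...,1]>-.32)
P=c[m]
for z in np.arange(.20,.42,.01):
    k=(P[:,2]>z)&(P[:,2]<z+.01)
    if k.any():print(z.round(2),k.sum(),P[k].min(0).round(3),P[k].max(0).round(3))
```

```text
4.275 [ 0.48709582 -0.23293128  0.28515926] [ 0.62342154  1.10812507 -0.24814254] 0.0017370702776502564 [-5.51151648e-01  5.42211857e-02  1.25495340e+00  1.11441155e-04
  1.82156511e+00 -2.14212401e+00]
0.31 21 [ 0.475 -0.249  0.31 ] [ 0.491 -0.231  0.319]
0.32 36 [ 0.474 -0.251  0.32 ] [ 0.493 -0.231  0.33 ]
0.33 24 [ 0.475 -0.251  0.33 ] [ 0.48  -0.229  0.34 ]
0.34 15 [ 0.474 -0.247  0.34 ] [ 0.479 -0.229  0.35 ]
0.35 59 [ 0.472 -0.269  0.351] [ 0.498 -0.203  0.36 ]
0.36 74 [ 0.472 -0.275  0.36 ] [ 0.496 -0.194  0.37 ]
0.37 80 [ 0.468 -0.285  0.37 ] [ 0.497 -0.188  0.38 ]
0.38 66 [ 0.468 -0.29   0.38 ] [ 0.481 -0.18   0.39 ]
0.39 111 [ 0.468 -0.298  0.39 ] [ 0.499 -0.176  0.4  ]
0.4 145 [ 0.465 -0.298  0.4  ] [ 0.499 -0.222  0.41 ]
0.41 103 [ 0.465 -0.285  0.41 ] [ 0.496 -0.245  0.42 ]
```

View pics/s4z.png

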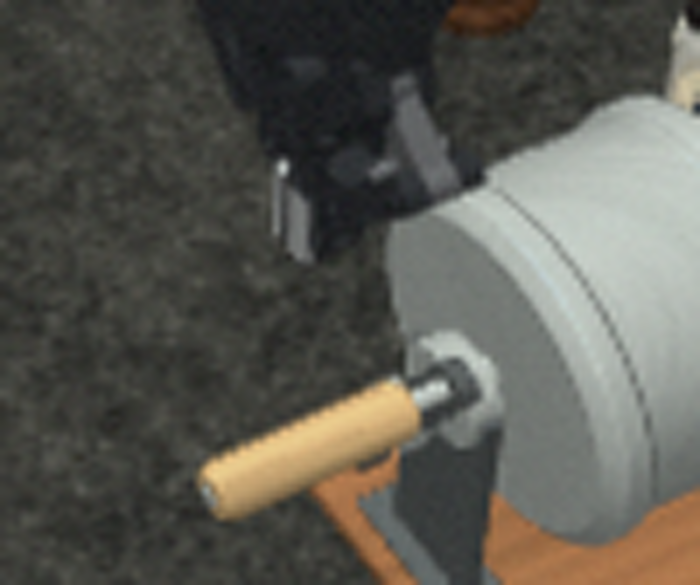

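Lifted by 106 mm, the fingertips show at zoom (300,255), which is z≈0.31 by depth. That is about 25 mm above the reported TCP, where they should be 14 mm below it, so the reported z and the cameras differ by some 35–40 mm. The drum and worktop heights agree with the cameras. I descend open in stages and check the force.

>>> arm_command(plan=[[0,0,0,0,-1],[0,0,0,0,-1],[0,0,0,0,-1],[0,0,5,0,-1],[0,0,9,0,-1],[0,0,12,0,-1],[0,0,13,0,-1],[0,0,13,0,-1]])

```text
time: 5.32
eef_pos: [0.4852, -0.2318, 0.149]
tool_rot: [-0.01, 1.0, 0.0, -0.0]
contact_force: [0.2, -0.0, -0.5]
finger_gap: 0.996
```

```bash
cat > look.py <<'E'
from h import *
import sys
n=sys.argv[1]
s=manip.read_state(); print(s['time'],s['eef_pos'],s['contact_force'],s['finger_gap'])
a=viewer.get_image('scene');c=cloud(a);np.savez('/tmp/scene%s.npz'%n,**a)
cv2.imwrite('pics/s%sz.png'%n,cv2.resize(a['pixels'][200:290,260:360,::-1],None,fx=7,fy=6.5,interpolation=cv2.INTER_CUBIC))
m=(a['depth']>0)&(c[...,0]>.44)&(c[...,0]<.53)&(c[...,2]>.05)&(c[...,2]<.42)&(c[...,1]<-.12)&(c[...,1]>-.32)
sat=cv2.cvtColor(a['pixels'],cv2.COLOR_RGB2HSV)[...,1]
P=c[m];y=sat[m]>90
for z in np.arange(.05,.25,.01):
    k=(P[:,2]>z)&(P[:,2]<z+.01)&~y
    if k.any():print(z.round(2),k.sum(),P[k].min(0).round(3),P[k].max(0).round(3))
print('sleeve',P[y&(P[:,2]<.22)].min(0),P[y&(P[:,2]<.22)].max(0))
E
python3 look.py 5
```

```text
5.325 [ 0.48519551 -0.23176032  0.14901978] [ 0.19227135 -0.01303688 -0.46042323] 0.9956435521534324
0.17 1 [ 0.453 -0.232  0.175] [ 0.453 -0.232  0.175]
0.18 19 [ 0.452 -0.284  0.182] [ 0.494 -0.191  0.189]
0.19 39 [ 0.473 -0.292  0.19 ] [ 0.53  -0.186  0.2  ]
0.2 36 [ 0.472 -0.292  0.2  ] [ 0.488 -0.186  0.21 ]
0.21 24 [ 0.473 -0.29   0.21 ] [ 0.481 -0.185  0.22 ]
0.22 14 [ 0.472 -0.291  0.22 ] [ 0.479 -0.178  0.23 ]
0.23 60 [ 0.47  -0.311  0.231] [ 0.498 -0.161  0.24 ]
0.24 101 [ 0.467 -0.31   0.24 ] [ 0.499 -0.165  0.25 ]
sleeve [ 0.45228152 -0.29257936  0.17918999] [ 0.51135688 -0.22236669  0.19870868]
```

View pics/s5z.png

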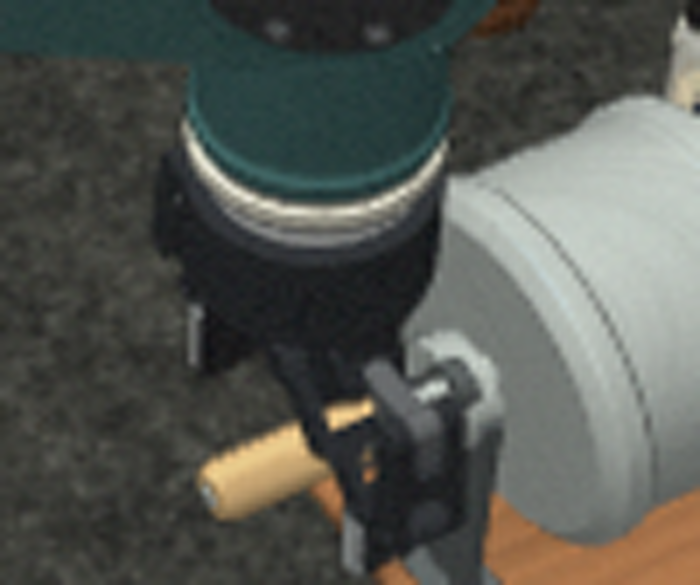

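The fingers now straddle the sleeve without contact. Their open tips are at z≈0.182, which puts the true TCP about 34 mm above the reported one. I go down 5 mm more and close.

>>> arm_command(plan=[[0,0,0.5,0,-1],[0,0,0.5,0,1],[0,0,0.5,0,1],[0,0,0.5,0,1],[0,0,0.5,0,1],[0,0,0.5,0,1]], force=50)

```text
time: 6.12
eef_pos: [0.4854, -0.2315, 0.1445]
tool_rot: [-0.01, 1.0, 0.0, 0.0]
contact_force: [-0.8, 2.1, 1.4]
finger_gap: 0.237
```

```bash
python3 look.py 6
```

```text
6.125 [ 0.48539621 -0.23150945  0.14446784] [-0.79323167  2.09506734  1.37642164] 0.236502470165048
0.16 1 [ 0.476 -0.251  0.168] [ 0.476 -0.251  0.168]
0.17 16 [ 0.452 -0.259  0.171] [ 0.485 -0.212  0.179]
0.18 33 [ 0.451 -0.26   0.18 ] [ 0.528 -0.211  0.19 ]
0.19 22 [ 0.452 -0.258  0.19 ] [ 0.522 -0.211  0.199]
0.2 20 [ 0.473 -0.259  0.2  ] [ 0.481 -0.219  0.21 ]
0.21 61 [ 0.471 -0.278  0.21 ] [ 0.493 -0.198  0.22 ]
0.22 54 [ 0.471 -0.281  0.22 ] [ 0.494 -0.187  0.23 ]
0.23 56 [ 0.467 -0.287  0.23 ] [ 0.493 -0.214  0.24 ]
0.24 40 [ 0.467 -0.291  0.24 ] [ 0.476 -0.178  0.25 ]
sleeve [ 0.45281141 -0.25883796  0.17918124] [ 0.52573449 -0.22337945  0.19627974]
```

View pics/s6z.png

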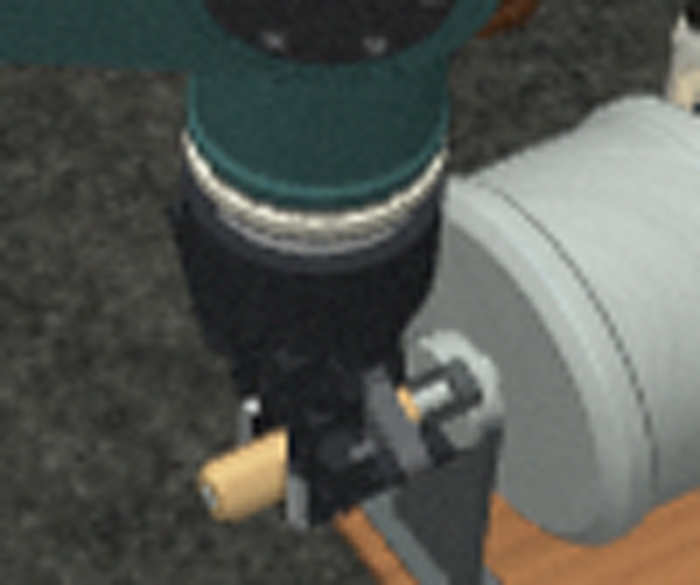

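Now the sleeve is held: gap 0.237 means about 20 mm, and the picture shows the pads round the sleeve at zoom (300,480). I work out the circle rows.

```bash
cat > rows.py <<'E'
import numpy as np,sys
t0=float(sys.argv[1]); t1=float(sys.argv[2]); n=int(sys.argv[3]); N=int(sys.argv[4]) if len(sys.argv)>4 else 1; r=float(sys.argv[5]) if len(sys.argv)>5 else 5.5
for k in range(N):
    a,b=t0+k*(t1-t0),t1+k*(t1-t0)
    th=np.radians(np.linspace(a,b,n+1))
    y=-r*np.sin(th); z=r*np.cos(th)
    print(a,'->',b,[[0,float((y[i]-y[0]).round(2)),float(-(z[i]-z[0]).round(2)),0,1] for i in range(1,n+1)])
E
python3 rows.py 28 46 8 20
```

```text
28.0 -> 46.0 [[0, -0.19, 0.11, 0, 1], [0, -0.37, 0.22, 0, 1], [0, -0.55, 0.34, 0, 1], [0, -0.73, 0.46, 0, 1], [0, -0.9, 0.6, 0, 1], [0, -1.06, 0.74, 0, 1], [0, -1.22, 0.88, 0, 1], [0, -1.37, 1.04, 0, 1]]
46.0 -> 64.0 [[0, -0.15, 0.16, 0, 1], [0, -0.29, 0.32, 0, 1], [0, -0.42, 0.49, 0, 1], [0, -0.55, 0.67, 0, 1], [0, -0.67, 0.85, 0, 1], [0, -0.78, 1.03, 0, 1], [0, -0.89, 1.22, 0, 1], [0, -0.99, 1.41, 0, 1]]
64.0 -> 82.0 [[0, -0.09, 0.2, 0, 1], [0, -0.17, 0.4, 0, 1], [0, -0.25, 0.6, 0, 1], [0, -0.32, 0.8, 0, 1], [0, -0.38, 1.01, 0, 1], [0, -0.43, 1.22, 0, 1], [0, -0.47, 1.43, 0, 1], [0, -0.5, 1.65, 0, 1]]
82.0 -> 100.0 [[0, -0.03, 0.21, 0, 1], [0, -0.04, 0.43, 0, 1], [0, -0.05, 0.65, 0, 1], [0, -0.05, 0.86, 0, 1], [0, -0.04, 1.08, 0, 1], [0, -0.03, 1.29, 0, 1], [0, -0.0, 1.51, 0, 1], [0, 0.03, 1.72, 0, 1]]
100.0 -> 118.0 [[0, 0.04, 0.21, 0, 1], [0, 0.09, 0.42, 0, 1], [0, 0.15, 0.63, 0, 1], [0, 0.22, 0.84, 0, 1], [0, 0.29, 1.04, 0, 1], [0, 0.37, 1.24, 0, 1], [0, 0.46, 1.43, 0, 1], [0, 0.56, 1.63, 0, 1]]
118.0 -> 136.0 [[0, 0.11, 0.19, 0, 1], [0, 0.22, 0.37, 0, 1], [0, 0.34, 0.55, 0, 1],
[... 2320 characters left out ...]
03, -0.78, 0, 1], [0, -1.22, -0.89, 0, 1], [0, -1.41, -0.99, 0, 1]]
334.0 -> 352.0 [[0, -0.2, -0.09, 0, 1], [0, -0.4, -0.17, 0, 1], [0, -0.6, -0.25, 0, 1], [0, -0.8, -0.32, 0, 1], [0, -1.01, -0.38, 0, 1], [0, -1.22, -0.43, 0, 1], [0, -1.43, -0.47, 0, 1], [0, -1.65, -0.5, 0, 1]]
352.0 -> 370.0 [[0, -0.21, -0.03, 0, 1], [0, -0.43, -0.04, 0, 1], [0, -0.65, -0.05, 0, 1], [0, -0.86, -0.05, 0, 1], [0, -1.08, -0.04, 0, 1], [0, -1.29, -0.03, 0, 1], [0, -1.51, -0.0, 0, 1], [0, -1.72, 0.03, 0, 1]]
370.0 -> 388.0 [[0, -0.21, 0.04, 0, 1], [0, -0.42, 0.09, 0, 1], [0, -0.63, 0.15, 0, 1], [0, -0.84, 0.22, 0, 1], [0, -1.04, 0.29, 0, 1], [0, -1.24, 0.37, 0, 1], [0, -1.43, 0.46, 0, 1], [0, -1.63, 0.56, 0, 1]]
```

>>> arm_command(plan=[[0,-0.19,0.11,0,1],[0,-0.37,0.22,0,1],[0,-0.55,0.34,0,1],[0,-0.73,0.46,0,1],[0,-0.9,0.6,0,1],[0,-1.06,0.74,0,1],[0,-1.22,0.88,0,1],[0,-1.37,1.04,0,1]])

```text
time: 7.18
eef_pos: [0.4858, -0.2457, 0.1337]
tool_rot: [-0.01, 1.0, 0.0, 0.0]
contact_force: [0.7, 4.2, 2.4]
finger_gap: 0.237
```

```bash
python3 look.py 7|sed -n '1p;$p'
```

```text
7.175 [ 0.48575457 -0.2456999   0.1337468 ] [0.66624352 4.18209068 2.43386328] 0.23701919717213074
sleeve [ 0.45288849 -0.27050854  0.16322634] [ 0.52717809 -0.23809915  0.1876303 ]
```

View pics/s7z.png

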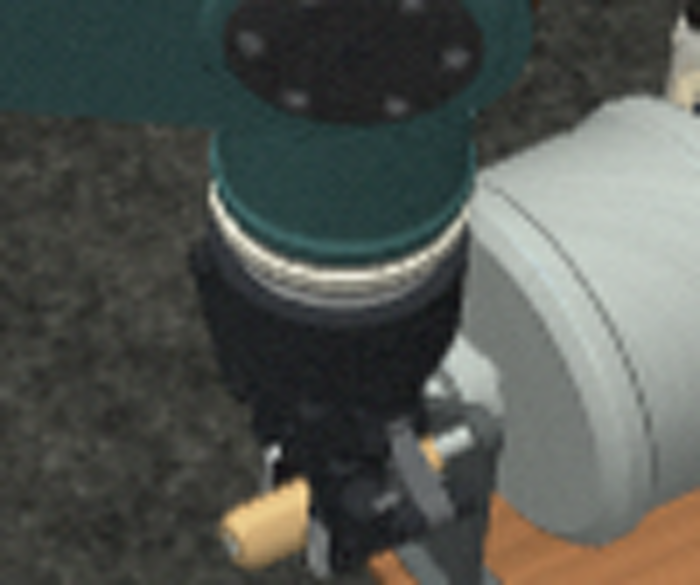

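The handle is following: the sleeve end is now at zoom (240,540). The tangential resistance is about 4.7 N. I carry on round.

>>> arm_command(plan=[[0,-0.15,0.16,0,1],[0,-0.29,0.32,0,1],[0,-0.42,0.49,0,1],[0,-0.55,0.67,0,1],[0,-0.67,0.85,0,1],[0,-0.78,1.03,0,1],[0,-0.89,1.22,0,1],[0,-0.99,1.41,0,1]])

```text
time: 8.22
eef_pos: [0.486, -0.2554, 0.1196]
tool_rot: [-0.01, 1.0, 0.0, 0.0]
contact_force: [2.2, 3.7, 1.0]
finger_gap: 0.24
```

>>> arm_command(plan=[[0,-0.09,0.2,0,1],[0,-0.17,0.4,0,1],[0,-0.25,0.6,0,1],[0,-0.32,0.8,0,1],[0,-0.38,1.01,0,1],[0,-0.43,1.22,0,1],[0,-0.47,1.43,0,1],[0,-0.5,1.65,0,1]])

```text
time: 9.22
eef_pos: [0.4861, -0.2604, 0.1032]
tool_rot: [-0.01, 1.0, 0.0, 0.0]
contact_force: [2.7, 4.4, 1.7]
finger_gap: 0.239
```

>>> arm_command(plan=[[0,-0.03,0.21,0,1],[0,-0.04,0.43,0,1],[0,-0.05,0.65,0,1],[0,-0.05,0.86,0,1],[0,-0.04,1.08,0,1],[0,-0.03,1.29,0,1],[0,0,1.51,0,1],[0,0.03,1.72,0,1]])

```text
time: 10.22
eef_pos: [0.4861, -0.26, 0.0862]
tool_rot: [-0.01, 1.0, 0.0, 0.0]
contact_force: [3.4, 4.6, 2.9]
finger_gap: 0.24
```

>>> arm_command(plan=[[0,0.04,0.21,0,1],[0,0.09,0.42,0,1],[0,0.15,0.63,0,1],[0,0.22,0.84,0,1],[0,0.29,1.04,0,1],[0,0.37,1.24,0,1],[0,0.46,1.43,0,1],[0,0.56,1.63,0,1]])

```text
time: 11.22
eef_pos: [0.486, -0.2546, 0.0702]
tool_rot: [-0.01, 1.0, -0.0, 0.0]
contact_force: [0.5, 4.6, 4.3]
finger_gap: 0.239
```

>>> arm_command(plan=[[0,0.11,0.19,0,1],[0,0.22,0.37,0,1],[0,0.34,0.55,0,1],[0,0.46,0.73,0,1],[0,0.6,0.9,0,1],[0,0.74,1.06,0,1],[0,0.88,1.22,0,1],[0,1.04,1.37,0,1]])

```text
time: 12.22
eef_pos: [0.4858, -0.245, 0.057]
tool_rot: [-0.01, 1.0, -0.001, 0.0]
contact_force: [-0.6, 3.8, 6.5]
finger_gap: 0.235
```

```bash
python3 look.py 8
```

```text
12.225 [ 0.4857819  -0.24495882  0.05702036] [-0.62527673  3.79640032  6.53852259] 0.2352359739966465
0.07 1 [ 0.477 -0.264  0.079] [ 0.477 -0.264  0.079]
0.08 10 [ 0.453 -0.269  0.083] [ 0.48  -0.248  0.09 ]
0.09 22 [ 0.453 -0.272  0.091] [ 0.521 -0.235  0.1  ]
0.1 18 [ 0.452 -0.272  0.101] [ 0.528 -0.234  0.11 ]
0.11 13 [ 0.474 -0.27   0.11 ] [ 0.48  -0.234  0.119]
0.12 33 [ 0.471 -0.28   0.12 ] [ 0.493 -0.218  0.13 ]
0.13 60 [ 0.471 -0.295  0.13 ] [ 0.496 -0.209  0.14 ]
0.14 30 [ 0.467 -0.3    0.14 ] [ 0.487 -0.228  0.15 ]
0.15 40 [ 0.468 -0.304  0.15 ] [ 0.483 -0.193  0.16 ]
0.16 33 [ 0.468 -0.31   0.161] [ 0.498 -0.189  0.17 ]
0.17 105 [ 0.466 -0.314  0.17 ] [ 0.498 -0.183  0.18 ]
0.18 76 [ 0.465 -0.311  0.18 ] [ 0.494 -0.258  0.19 ]
0.19 35 [ 0.475 -0.29   0.19 ] [ 0.495 -0.274  0.199]
0.2 23 [ 0.451 -0.286  0.201] [ 0.495 -0.258  0.21 ]
0.21 77 [ 0.447 -0.286  0.21 ] [ 0.509 -0.239  0.22 ]
0.22 79 [ 0.448 -0.287  0.22 ] [ 0.509 -0.239  0.23 ]
0.23 99 [ 0.447 -0.287  0.23 ] [ 0.513 -0.238  0.24 ]
0.24 87 [ 0.447 -0.287  0.24 ] [ 0.51  -0.237  0.25 ]
sleeve [ 0.45257852 -0.31453382  0.0909489 ] [ 0.52698734 -0.23758352  0.19257125]
```

View pics/s8z.png

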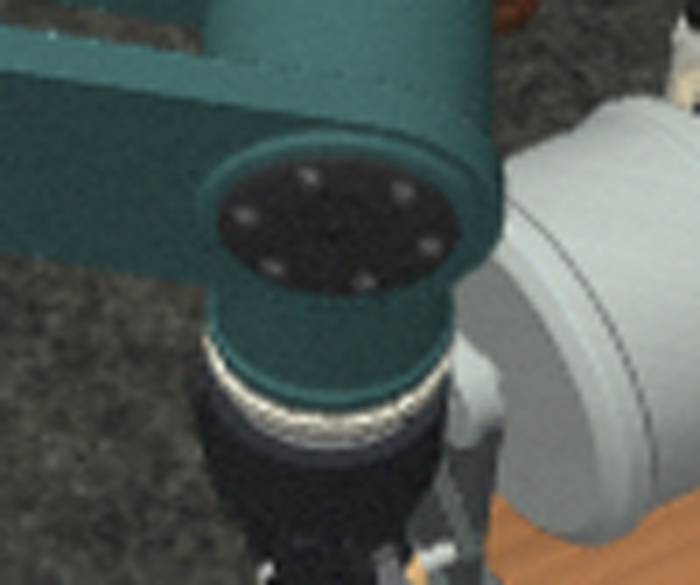

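The handle is near its low point (sleeve visible at zoom (415,570)) and the wrist is still clear of the drum.

>>> arm_command(plan=[[0,0.16,0.15,0,1],[0,0.32,0.29,0,1],[0,0.49,0.42,0,1],[0,0.67,0.55,0,1],[0,0.85,0.67,0,1],[0,1.03,0.78,0,1],[0,1.22,0.89,0,1],[0,1.41,0.99,0,1]])

```text
time: 13.28
eef_pos: [0.4855, -0.2323, 0.0474]
tool_rot: [-0.01, 1.0, -0.002, 0.0]
contact_force: [0.3, -0.3, 6.3]
finger_gap: 0.237
```

>>> arm_command(plan=[[0,0.2,0.09,0,1],[0,0.4,0.17,0,1],[0,0.6,0.25,0,1],[0,0.8,0.32,0,1],[0,1.01,0.38,0,1],[0,1.22,0.43,0,1],[0,1.43,0.47,0,1],[0,1.65,0.5,0,1]])

```text
time: 14.28
eef_pos: [0.485, -0.2146, 0.0415]
tool_rot: [-0.01, 1.0, -0.001, 0.0]
contact_force: [0.3, -2.2, 5.2]
finger_gap: 0.236
```

>>> arm_command(plan=[[0,0.21,0.03,0,1],[0,0.43,0.04,0,1],[0,0.65,0.05,0,1],[0,0.86,0.05,0,1],[0,1.08,0.04,0,1],[0,1.29,0.03,0,1],[0,1.51,0,0,1],[0,1.72,-0.03,0,1]])

```text
time: 15.28
eef_pos: [0.4846, -0.1968, 0.0415]
tool_rot: [-0.01, 1.0, -0.001, -0.0]
contact_force: [0.1, -6.6, 4.6]
finger_gap: 0.237
```

>>> arm_command(plan=[[0,0.21,-0.04,0,1],[0,0.42,-0.09,0,1],[0,0.63,-0.15,0,1],[0,0.84,-0.22,0,1],[0,1.04,-0.29,0,1],[0,1.24,-0.37,0,1],[0,1.43,-0.46,0,1],[0,1.63,-0.56,0,1]])

```text
time: 16.27
eef_pos: [0.4842, -0.1812, 0.0466]
tool_rot: [-0.01, 1.0, -0.001, -0.0]
contact_force: [0.5, -8.3, 2.0]
finger_gap: 0.237
```

>>> arm_command(plan=[[0,0.19,-0.11,0,1],[0,0.37,-0.22,0,1],[0,0.55,-0.34,0,1],[0,0.73,-0.46,0,1],[0,0.9,-0.6,0,1],[0,1.06,-0.74,0,1],[0,1.22,-0.88,0,1],[0,1.37,-1.04,0,1]])

```text
time: 17.27
eef_pos: [0.4838, -0.1676, 0.0563]
tool_rot: [-0.01, 1.0, -0.001, -0.0]
contact_force: [2.3, -8.0, -1.8]
finger_gap: 0.239
```

>>> arm_command(plan=[[0,0.15,-0.16,0,1],[0,0.29,-0.32,0,1],[0,0.42,-0.49,0,1],[0,0.55,-0.67,0,1],[0,0.67,-0.85,0,1],[0,0.78,-1.03,0,1],[0,0.89,-1.22,0,1],[0,0.99,-1.41,0,1]])

```text
time: 18.27
eef_pos: [0.4835, -0.1575, 0.0695]
tool_rot: [-0.01, 1.0, -0.001, -0.001]
contact_force: [3.6, -8.4, -4.1]
finger_gap: 0.235
```

>>> arm_command(plan=[[0,0.09,-0.2,0,1],[0,0.17,-0.4,0,1],[0,0.25,-0.6,0,1],[0,0.32,-0.8,0,1],[0,0.38,-1.01,0,1],[0,0.43,-1.22,0,1],[0,0.47,-1.43,0,1],[0,0.5,-1.65,0,1]])

```text
time: 19.27
eef_pos: [0.4833, -0.1518, 0.085]
tool_rot: [-0.01, 1.0, -0.0, -0.001]
contact_force: [5.3, -7.2, -7.8]
finger_gap: 0.238
```

>>> arm_command(plan=[[0,0.03,-0.21,0,1],[0,0.04,-0.43,0,1],[0,0.05,-0.65,0,1],[0,0.05,-0.86,0,1],[0,0.04,-1.08,0,1],[0,0.03,-1.29,0,1],[0,0,-1.51,0,1],[0,-0.03,-1.72,0,1]])

```text
time: 20.27
eef_pos: [0.4833, -0.1509, 0.1012]
tool_rot: [-0.01, 1.0, 0.001, -0.001]
contact_force: [6.6, -4.5, -9.9]
finger_gap: 0.234
```

>>> arm_command(plan=[[0,-0.04,-0.21,0,1],[0,-0.09,-0.42,0,1],[0,-0.15,-0.63,0,1],[0,-0.22,-0.84,0,1],[0,-0.29,-1.04,0,1],[0,-0.37,-1.24,0,1],[0,-0.46,-1.43,0,1],[0,-0.56,-1.63,0,1]])

```text
time: 21.28
eef_pos: [0.4833, -0.1546, 0.1167]
tool_rot: [-0.011, 1.0, 0.003, -0.002]
contact_force: [7.3, -1.4, -10.5]
finger_gap: 0.236
```

>>> arm_command(plan=[[0,-0.11,-0.19,0,1],[0,-0.22,-0.37,0,1],[0,-0.34,-0.55,0,1],[0,-0.46,-0.73,0,1],[0,-0.6,-0.9,0,1],[0,-0.74,-1.06,0,1],[0,-0.88,-1.22,0,1],[0,-1.04,-1.37,0,1]])

```text
time: 22.28
eef_pos: [0.4835, -0.1626, 0.1304]
tool_rot: [-0.011, 1.0, 0.006, -0.002]
contact_force: [6.4, 6.8, -8.0]
finger_gap: 0.238
```

```bash
python3 look.py 9 | tail -1
```

```text
sleeve [ 0.45136999 -0.17893856  0.16440264] [ 0.52543332 -0.15538055  0.18292292]
```

View pics/s9z.png

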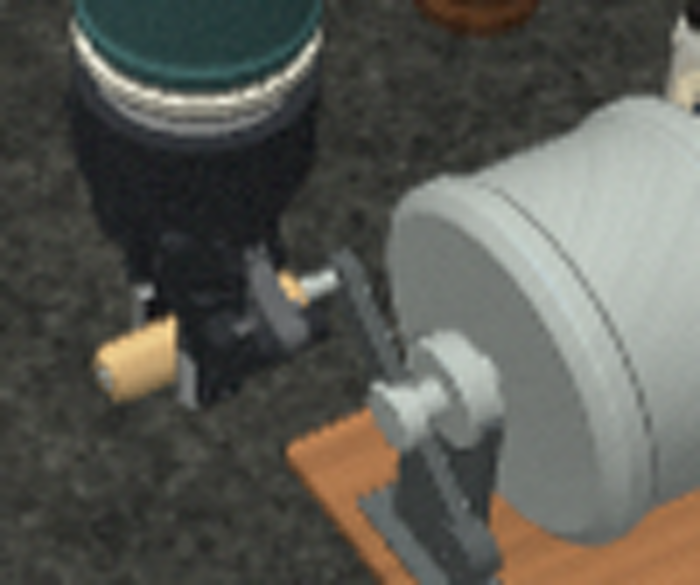

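The view shows the handle at upper left (sleeve at zoom (135,355)), still held, with the crank following. I finish the turn.

>>> arm_command(plan=[[0,-0.16,-0.15,0,1],[0,-0.32,-0.29,0,1],[0,-0.49,-0.42,0,1],[0,-0.67,-0.55,0,1],[0,-0.85,-0.67,0,1],[0,-1.03,-0.78,0,1],[0,-1.22,-0.89,0,1],[0,-1.41,-0.99,0,1]])

```text
time: 23.32
eef_pos: [0.4838, -0.175, 0.1417]
tool_rot: [-0.012, 1.0, 0.007, -0.002]
contact_force: [3.4, 9.6, -1.3]
finger_gap: 0.238
```

>>> arm_command(plan=[[0,-0.2,-0.09,0,1],[0,-0.4,-0.17,0,1],[0,-0.6,-0.25,0,1],[0,-0.8,-0.32,0,1],[0,-1.01,-0.38,0,1],[0,-1.22,-0.43,0,1],[0,-1.43,-0.47,0,1],[0,-1.65,-0.5,0,1]])

```text
time: 24.32
eef_pos: [0.4843, -0.1919, 0.1491]
tool_rot: [-0.012, 1.0, 0.007, -0.001]
contact_force: [-0.3, 10.3, 6.3]
finger_gap: 0.235
```

>>> arm_command(plan=[[0,-0.21,-0.03,0,1],[0,-0.43,-0.04,0,1],[0,-0.65,-0.05,0,1],[0,-0.86,-0.05,0,1],[0,-1.08,-0.04,0,1],[0,-1.29,-0.03,0,1],[0,-1.51,0,0,1],[0,-1.72,0.03,0,1]])

```text
time: 25.32
eef_pos: [0.4849, -0.2112, 0.1505]
tool_rot: [-0.011, 1.0, 0.004, -0.0]
contact_force: [-2.4, 6.5, 9.2]
finger_gap: 0.232
```

>>> arm_command(plan=[[0,-0.21,0.04,0,1],[0,-0.42,0.09,0,1],[0,-0.63,0.15,0,1],[0,-0.84,0.22,0,1],[0,-1.04,0.29,0,1],[0,-1.24,0.37,0,1],[0,-1.43,0.46,0,1],[0,-1.63,0.56,0,1]])

```text
time: 26.32
eef_pos: [0.4854, -0.2296, 0.1453]
tool_rot: [-0.011, 1.0, 0.002, 0.0]
contact_force: [-2.3, 1.5, 10.3]
finger_gap: 0.24
```

```bash
python3 look.py 10 | sed -n '1p;$p'
cat > fit.py <<'E'
import numpy as np
from scipy.optimize import least_squares
D=np.array([[46,-.2457,.1337,4.2,2.4],[64,-.2554,.1196,3.7,1.0],[82,-.2604,.1032,4.4,1.7],[100,-.26,.0862,4.6,2.9],[118,-.2546,.0702,4.6,4.3],[136,-.245,.057,3.8,6.5],[154,-.2323,.0474,-.3,6.3],[172,-.2146,.0415,-2.2,5.2],[190,-.1968,.0415,-6.6,4.6],[208,-.1812,.0466,-8.3,2.0],[226,-.1676,.0563,-8.0,-1.8],[244,-.1575,.0695,-8.4,-4.1],[262,-.1518,.085,-7.2,-7.8],[280,-.1509,.1012,-4.5,-9.9],[298,-.1546,.1167,-1.4,-10.5],[316,-.1626,.1304,6.8,-8.0]])
import json,sys
if len(sys.argv)>1: D=np.vstack([D,json.loads(sys.argv[1])])
c=least_squares(lambda p:np.hypot(D[:,1]-p[0],D[:,2]-p[1])-p[2],[-.207,.095,.055]).x
print('circle',c.round(4))
th=np.arctan2(-(D[:,1]-c[0]),D[:,2]-c[1])%(2*np.pi)
Ft=D[:,3]*np.cos(th)+D[:,4]*np.sin(th)   # resistance to +theta
Fr=-D[:,3]*np.sin(th)+D[:,4]*np.cos(th)
print(np.c_[np.degrees(th),Ft,Fr].round(1))
# resist = F0 + A*sin-like ; gravity term of insert at phi (from top, same sense) : resistance to +theta, heavy at angle a=th+phi: rising when sin(a)<0 -> resist=-A sin(th+phi)
def f(p,m=slice(None)): return p[0]-p[1]*np.sin(th[m]+p[2])-Ft[m]
best=min((least_squares(f,[5.8,4,x]) for x in (0,1.5,3,4.5)),key=lambda s:s.cost)
p=best.x
if p[1]<0: p[1]*=-1;p[2]+=np.pi
print('F0 %.2f A %.2f phi %.1f rms %.2f'%(p[0],p[1],np.degrees(p[2])%360,np.sqrt(2*best.cost/len(th))))
J=best.jac;cov=np.linalg.inv(J.T@J)*2*best.cost/(len(th)-3);print('sd phi',np.degrees(np.sqrt(cov[2,2])))
print('handle angle for heavy down',(180-np.degrees(p[2]))%360)
E
```

```text
26.325 [ 0.48537866 -0.22956461  0.14528179] [-2.29366772  1.47894065 10.2508234 ] 0.24020307435759197
sleeve [ 0.45260323 -0.25680868  0.17726809] [ 0.52687342 -0.22177763  0.1995798 ]
```

```bash
python3 fit.py "[[334,-0.175,0.1417,9.6,-1.3],[352,-0.1919,0.1491,10.3,6.3],[370,-0.2112,0.1505,6.5,9.2],[388,-0.2296,0.1453,1.5,10.3]]"
```

```text
circle [-0.2058  0.0958  0.0551]
[[ 4.650e+01  4.600e+00 -1.400e+00]
 [ 6.440e+01  2.500e+00 -2.900e+00]
 [ 8.230e+01  2.300e+00 -4.100e+00]
 [ 1.001e+02  2.100e+00 -5.000e+00]
 [ 1.177e+02  1.700e+00 -6.100e+00]
 [ 1.347e+02  1.900e+00 -7.300e+00]
 [ 1.513e+02  3.300e+00 -5.400e+00]
 [ 1.708e+02  3.000e+00 -4.800e+00]
 [ 1.894e+02  5.800e+00 -5.600e+00]
 [ 2.065e+02  6.500e+00 -5.500e+00]
 [ 2.240e+02  7.000e+00 -4.300e+00]
 [ 2.414e+02  7.600e+00 -5.400e+00]
 [ 2.587e+02  9.100e+00 -5.500e+00]
 [ 2.756e+02  9.400e+00 -5.400e+00]
 [ 2.922e+02  9.200e+00 -5.300e+00]
 [ 3.087e+02  1.050e+01  3.000e-01]
 [ 3.262e+02  8.700e+00  4.300e+00]
 [ 3.454e+02  8.400e+00  8.700e+00]
 [ 5.700e+00  7.400e+00  8.500e+00]
 [ 2.570e+01  5.800e+00  8.600e+00]]
F0 5.82 A 3.95 phi 336.6 rms 0.48
sd phi 2.4180749821959324
handle angle for heavy down 203.3763055994354
```

The force curve fits well: mean 5.8 N against 5.8 N stated, amplitude 3.95 N, rms 0.5 N. The heavy side is at the bottom with the handle at about 203°, ±2.4° (1 sd) from the fit. The handle is back at its start and still held, so I continue round to command 205°, allowing for the lag seen.

```bash
python3 rows.py 28 57.5 8 6
```

```text
28.0 -> 57.5 [[0, -0.31, 0.18, 0, 1], [0, -0.6, 0.37, 0, 1], [0, -0.88, 0.59, 0, 1], [0, -1.15, 0.82, 0, 1], [0, -1.4, 1.07, 0, 1], [0, -1.64, 1.33, 0, 1], [0, -1.86, 1.61, 0, 1], [0, -2.06, 1.9, 0, 1]]
57.5 -> 87.0 [[0, -0.18, 0.3, 0, 1], [0, -0.34, 0.62, 0, 1], [0, -0.48, 0.94, 0, 1], [0, -0.6, 1.28, 0, 1], [0, -0.7, 1.62, 0, 1], [0, -0.77, 1.96, 0, 1], [0, -0.82, 2.31, 0, 1], [0, -0.85, 2.67, 0, 1]]
87.0 -> 116.5 [[0, -0.01, 0.35, 0, 1], [0, 0.01, 0.71, 0, 1], [0, 0.05, 1.06, 0, 1], [0, 0.11, 1.41, 0, 1], [0, 0.19, 1.75, 0, 1], [0, 0.3, 2.09, 0, 1], [0, 0.42, 2.42, 0, 1], [0, 0.57, 2.74, 0, 1]]
116.5 -> 146.0 [[0, 0.17, 0.31, 0, 1], [0, 0.36, 0.61, 0, 1], [0, 0.56, 0.9, 0, 1], [0, 0.79, 1.17, 0, 1], [0, 1.03, 1.43, 0, 1], [0, 1.29, 1.67, 0, 1], [0, 1.56, 1.9, 0, 1], [0, 1.85, 2.11, 0, 1]]
146.0 -> 175.5 [[0, 0.3, 0.19, 0, 1], [0, 0.61, 0.36, 0, 1], [0, 0.93, 0.51, 0, 1], [0, 1.26, 0.63, 0, 1], [0, 1.6, 0.74, 0, 1], [0, 1.94, 0.82, 0, 1], [0, 2.29, 0.88, 0, 1], [0, 2.64, 0.92, 0, 1]]
175.5 -> 205.0 [[0, 0.35, 0.02, 0, 1], [0, 0.71, 0.01, 0, 1], [0, 1.06, -0.02, 0, 1], [0, 1.41, -0.07, 0, 1], [0, 1.76, -0.14, 0, 1], [0, 2.1, -0.24, 0, 1], [0, 2.43, -0.36, 0, 1], [0, 2.76, -0.5, 0, 1]]
```

>>> arm_command(plan=[[0,-0.31,0.18,0,1],[0,-0.6,0.37,0,1],[0,-0.88,0.59,0,1],[0,-1.15,0.82,0,1],[0,-1.4,1.07,0,1],[0,-1.64,1.33,0,1],[0,-1.86,1.61,0,1],[0,-2.06,1.9,0,1]])

```text
time: 27.38
eef_pos: [0.486, -0.2519, 0.1257]
tool_rot: [-0.01, 1.0, 0.0, 0.0]
contact_force: [0.4, -1.4, 6.3]
finger_gap: 0.236
```

>>> arm_command(plan=[[0,-0.18,0.3,0,1],[0,-0.34,0.62,0,1],[0,-0.48,0.94,0,1],[0,-0.6,1.28,0,1],[0,-0.7,1.62,0,1],[0,-0.77,1.96,0,1],[0,-0.82,2.31,0,1],[0,-0.85,2.67,0,1]])

```text
time: 28.38
eef_pos: [0.4861, -0.2606, 0.0981]
tool_rot: [-0.01, 1.0, 0.0, 0.0]
contact_force: [1.9, -2.1, 2.1]
finger_gap: 0.236
```

>>> arm_command(plan=[[0,-0.01,0.35,0,1],[0,0.01,0.71,0,1],[0,0.05,1.06,0,1],[0,0.11,1.41,0,1],[0,0.19,1.75,0,1],[0,0.3,2.09,0,1],[0,0.42,2.42,0,1],[0,0.57,2.74,0,1]])

```text
time: 29.38
eef_pos: [0.4859, -0.2548, 0.071]
tool_rot: [-0.01, 1.0, 0.0, 0.0]
contact_force: [4.1, 1.2, 2.9]
finger_gap: 0.234
```

>>> arm_command(plan=[[0,0.17,0.31,0,1],[0,0.36,0.61,0,1],[0,0.56,0.9,0,1],[0,0.79,1.17,0,1],[0,1.03,1.43,0,1],[0,1.29,1.67,0,1],[0,1.56,1.9,0,1],[0,1.85,2.11,0,1]])

```text
time: 30.38
eef_pos: [0.4855, -0.2369, 0.0504]
tool_rot: [-0.01, 1.0, -0.0, 0.0]
contact_force: [2.3, 1.9, 6.0]
finger_gap: 0.239
```

>>> arm_command(plan=[[0,0.3,0.19,0,1],[0,0.61,0.36,0,1],[0,0.93,0.51,0,1],[0,1.26,0.63,0,1],[0,1.6,0.74,0,1],[0,1.94,0.82,0,1],[0,2.29,0.88,0,1],[0,2.64,0.92,0,1]])

```text
time: 31.38
eef_pos: [0.4849, -0.2109, 0.041]
tool_rot: [-0.01, 1.0, -0.001, 0.0]
contact_force: [2.0, -3.8, 4.3]
finger_gap: 0.237
```

>>> arm_command(plan=[[0,0.35,0.02,0,1],[0,0.71,0.01,0,1],[0,1.06,-0.02,0,1],[0,1.41,-0.07,0,1],[0,1.76,-0.14,0,1],[0,2.1,-0.24,0,1],[0,2.43,-0.36,0,1],[0,2.76,-0.5,0,1]])

```text
time: 32.38
eef_pos: [0.4842, -0.1837, 0.0455]
tool_rot: [-0.01, 1.0, -0.001, -0.0]
contact_force: [3.0, -7.1, 2.7]
finger_gap: 0.238
```

>>> arm_command(plan=[[0,0,0,0,1],[0,0,0,0,1],[0,0,0,0,1],[0,0,0,0,1]])

```text
time: 32.88
eef_pos: [0.4842, -0.1833, 0.0456]
tool_rot: [-0.01, 1.0, -0.001, -0.0]
contact_force: [2.6, -5.5, 2.9]
finger_gap: 0.233
```

```bash
python3 look.py 11 | sed -n '1p;$p'
python3 - <<'E'
from h import *
s=manip.read_state();p=s['eef_pos'];print('theta',np.degrees(np.arctan2(-(p[1]+.2058),p[2]-.0958))%360,np.hypot(p[1]+.2058,p[2]-.0958),abs(s['qd']).max())
for n in('scene','top'):
    im=viewer.get_image(n);save(im,n+'E.png')
    for l in('lemon_mid','garlic_mid','grip_b'):
        for r in nets.search_frame(l,im)[:2]:
            e=np.array(r['extent'])*[560,420,560,420];print(n,l,round(r['conf'],2),e.round())
E
```

```text
32.875 [ 0.48421112 -0.18326815  0.04563644] [ 2.56575193 -5.52422064  2.8562615 ] 0.2333805708617627
sleeve [ 0.45158379 -0.24951889  0.08041391] [ 0.52534244 -0.17641254  0.17329048]
theta 204.17839278949634 0.055006471353629835 0.0006957500113463795
scene lemon_mid 0.69 [376. 295. 397. 321.]
scene grip_b 0.67 [230. 117. 289. 191.]
scene grip_b 0.63 [277. 270. 305. 286.]
top lemon_mid 0.83 [385. 179. 404. 197.]
top garlic_mid 0.7 [150. 193. 168. 204.]
top grip_b 0.52 [205. 240. 213. 269.]
```

View pics/sceneE.png

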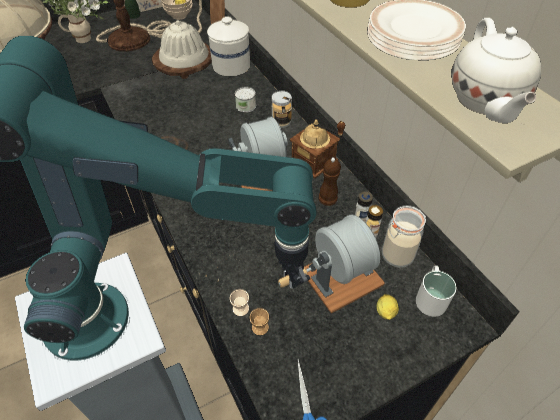

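The picture shows the right drum's handle held low at about (292,278), the lemon unmoved at (387,307), and the left tumbler untouched behind the arm. The handle is at 204.2° against a target of 203.4°, and at rest. I hand in.

```bash
python3 -c "
from h import *
print(order.close_job())"
```

```text
the job is handed in; nothing more can be done
None
```

I cranked the right drum, the one with the lemon beside it, through one full turn. Its heavy side is now at the bottom by the force fit, and I handed the job in with the fingers still gripping the handle. The hand-in reports no verdict.

- **Feel of the turn:** I took 20 force readings round the turn. They fit a mean of 5.8 N, matching the stated bearing, and an unbalance of 3.95 N, with an rms misfit of 0.5 N. That puts the heavy side straight down with the handle at about 203°, give or take 2.4°.
- **Last checks:** The handle stopped at 204.2° and was at rest, with the jaws still closed on the sleeve. The lemon and garlic show in the same places as at the start. The left handle's box in the top view is centred where it was, though the network gave it only 0.52 confidence.
- **What disagreed:**
  - The reported tool height was about 34 mm lower than the cameras showed, so my first grip closed empty above the handle. I measured the fingertips in the depth picture, corrected the height and took the handle again.
  - My circle for the handle was slightly off, which gave sideways forces of up to 9 N. I used only the force along the direction of motion for the fit.

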